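Load the grinding jar into the mill

TASK

Load the mill: pull its carriage out by the grip bar until it locks and let go, then lift the grinding jar from its stand, lower its spigot into the hub on the carriage and turn the jar until its key drops into the keyway and it sits fully down. Let go of the jar and press the release button, so that the carriage runs all the way back home with the jar still fully seated. Keep the jar upright throughout and leave the dish, the bottle and the wrench where they are.

Things in the scene. Friction and masses are not known exactly. Their poses are not given: they have to be found in the camera images.
- tray (a joint): how far the mill's aluminium carriage is pulled out (m): 0 home, stop at 0.148. It slides level along the mill's -x, towards the robot. A spring pulls it home with 3 N (home) to 6 N (out); a damper adds 40 N per m/s. Past 0.139 a catch snaps behind it; let go, it rests locked at about 0.138. Once released it runs home by itself in about 2 s
- grip (a point): centre of the carriage's level steel grip bar: 12 mm thick (along the travel), 110 mm long across it, 14 mm high, top 86 mm above the bench, free underneath (42 mm to the deck) between two end posts. Axes as the mill's. Moves with the carriage
- hub_seat (a point): centre of the hub's flat top, 76 mm above the bench; x to the mill's rear, z up; 95 mm behind the grip bar, moves with the carriage. The hub is a steel drum, 72 mm across, 46 mm tall, with a round bore of 31.6 mm, 46 mm deep, and one keyway in the bore's side. It is held by a brake and does not turn in the work
- bore (a point): on the bore's axis, 24 mm below the hub's top, axes as hub_seat (not turning with the keyway). The keyway is 11 mm wide, reaches 24 mm from the axis and runs the bore's full depth. It points within 0.7 rad either side of this point's x; its exact direction differs each time and is not measured: see it (a thin dark line on the hub's rim continues it) or feel for it
- mill: the mill: white base with slides; origin on the bench under the hub's home position, x to its rear, z up. A fixed steel bridge bar, 30 mm wide, crosses over that position (underside 190 mm, top 204 mm above the bench, posts 96 mm to either side): the jar passes under it only when fully seated (top at 180 mm). White drive housing, 110 mm tall, from 75 mm behind the origin
- jar: round steel grinding jar, 144 mm tall, 0.4 to 0.65 kg. Origin on its axis at the underside of the shoulder, z up, x along its key. Above it: shoulder disc of 64 mm, 8 mm thick, with a lug 9 mm wide out to 42 mm right above the key; body 56 mm; lid 62 mm at 50 to 60 mm. Seated, its origin is at hub_seat; standing with its key on the hub's top it is 24 mm higher
- knob (a point): centre of the jar's round knob, 44 mm diameter and 44 mm tall, on the jar's axis 82 mm above its origin: lift and turn the jar by it
- spigot_tip (a point): tip of the spigot under the jar, 40 mm below the jar's origin. Spigot 28 mm diameter, tapered to 18 mm over its last 12 mm. A single key, 8 mm wide, reaches to 22 mm from the axis towards the jar's x, over the upper 24 mm of the spigot: the tip goes 16 mm into the bore before the key meets the hub's top
- stand: white plastic block 90 x 90 x 60 mm, fixed, origin under its centre, with a 51 mm round through hole in which the jar's spigot hangs; the jar's shoulder rests on its top
- release_top (a point): centre of the top of the mill's round grey release button, 36 mm across, 78 mm above the bench on a white pod at the mill's right side (its -y side). Pressed straight down 10 mm
- release (a joint): travel of the release button, in m: 0 up, 0.010 fully down; spring 2 N rising to 6 N; the catch frees the carriage by 0.006; press it right down. The button springs back
- dish: small white porcelain bowl, 72 mm across, on the hotplate stirrer, origin under its centre: leave it alone
- bottle: amber glass jar 66 mm across, 150 mm tall, standing on the bench, origin under its centre: leave it alone
- wrench: steel wrench 160 mm long, lying on the bench: leave it alone

How it is judged:
By the outcome, as a careful person would: the job done as asked, in the order asked, and still so for the second after the job is handed in, with the robot touching nothing.
It also fails if it takes over 72 s, if anything falls off the work surface, if the arm or the gripper's body presses on something with over 40 N, if the wrist force passes 120 N, or if a joint passes its speed limit or range.

ROBOT

A 6-joint arm with a two-finger parallel gripper is mounted at the origin on the work surface. World frame = base frame: x ahead of the robot, y to its left, z up, the work surface at z = 0. Lengths are in m, angles in rad, forces in N, time in s.
With the tool pointing down it reaches from about 0.3 to 0.775 m from the base axis. Payload 14.6 kg.
Tool frame: the origin (TCP) lies midway between the tips of the shut fingers; the grasp point (between the pads) lies 19 mm behind it (ctrl.grasp_offset is the distance from the TCP to the grasp point, in m); z points along the fingers, y is the line along which they close (so a half turn about z gives the same grasp; the last joint's range is limited). The gripper opens to 85 mm and grips with 20 to 120 N. Pads are 22 mm wide; open, the fingers measure 114 mm over their backs; the gripper's body (76 mm by 85 mm) begins 54 mm behind the grasp point. The pads swing forward as they close: fully open they stand 13 mm farther back than shut.
Start: joints at [1.216, 0.3, 1.521, -0, 1.321, -0.067], TCP at [0.156, 0.527, 0.231] pointing down, gripper open.
Joint ranges: [-3.03, 3.03], [-0.79, 2.21], [0.23, 2.52], [-1.04, 4.18], [0, 3.07], [-2.55, 2.55]. Speed limits (rad/s): [2.22, 2.22, 2.57, 3.14, 3.14, 3.14].

INTERFACE

Orientations are given as a unit quaternion [w, x, y, z].
In Python, from workcell import ctrl gives the robot as it stands. Calls block until the motion is done:
- ctrl.move_pose(position, orientation): joint-space move of the TCP to a pose.
- ctrl.servo_line(position, orientation=None, v=0.15): straight line of the TCP; orientation=None keeps the orientation; v is the mean speed in m/s.
- ctrl.move_joints(angles): joint-space move.
- ctrl.gripper_to(opening, effort=None): opening from 0.0 (shut) to 1.0 (fully open); effort is the grip in N (None keeps the last); returns when the fingers have stopped.
- ctrl.sleep(seconds).
- ctrl.ik(position, orientation): joint angles nearest the present ones, or None.
- ctrl.observe(): the state.
- ctrl.get_image(name): name is "side" or "top"; returns a dict with "img" (420x560x3 uint8, red, green, blue), "fx", "fy", "cx", "cy" (pixels), "extrinsics" (4x4, takes a point from camera to world coordinates). Camera axes: x right, y down, z forward; pixel columns grow to the right and rows downward; lengths in m; the calibration is good to about 2 mm. A picture is of the moment at which its call begins. There is no depth.
A pose or a line that the arm cannot do raises ctrl.IKError and nothing moves.
- ctrl.finish_job(): hands the job in; it is judged then, once.
Trained networks look in the newest picture that a camera, given by its name, has taken for a name from the list of things; names that differ only in an ending like _2 or _b are one class to them, and where a whole thing is asked for, a point or a joint stands for the part that bears it (a point fixed in the world has none). Each returns a list of dicts, best first, with "score" (0 to 1); they miss things now and then, are a little off and sometimes report something else, mostly with a low value. They report only what shows in the picture. A call takes as long as a camera call.
- ctrl.search_frame(camera, target): "rect" ([centre column, centre row, width, height] in pixels, round what is visible of it).
- ctrl.outline_of(camera, target): "region" (420x560 bool, what is visible of it) and "rect" ([centre column, centre row, width, height] in pixels, round what is visible of it).
- ctrl.place_of(camera, target): "centre" ([column, row] in pixels: a listed point, or the origin of a listed thing).
The state is a dict: "t": time; "joint_positions": joint angles; "joint_velocities": joint speeds; "joint_efforts": joint torques, N m; "position": TCP position; "tcp_rot": TCP orientation; "ft_force": force on the tool from outside, world axes, zero at the start; "wrist_torque": the same for the moment, N m; "opening": opening from 0.0 (shut) to 1.0 (fully open); "gripper_force": force on a finger pad.
Only numpy, scipy, OpenCV 4.12 (cv2) and the standard library are available. Lean on these libraries where they do the work, as an engineer would, in place of code of your own. Each camera call takes 0.05 s, during which the arm holds its last target. There are 200 camera calls.

## Working session

There is one attempt and no reset: what is moved stays moved. The work goes in short steps, each a Python script; the robot and the scene stay as the last script left them, time stands still between calls to the robot, and variables do not carry over. Pictures are saved under pics/ and viewed, at most 10 in all, crops included, and the job is handed in when it is done.

```bash
mkdir -p pics; ls; cat > h.py <<'E'
import numpy as np, cv2
from workcell import ctrl
def pix2z(im,uv,z):
    E=np.array(im["extrinsics"]);d=np.array([(uv[0]-im["cx"])/im["fx"],(uv[1]-im["cy"])/im["fy"],1.])
    d=E[:3,:3]@d;o=E[:3,3];return o+d*(z-o[2])/d[2]
def ray(im,uv):
    E=np.array(im["extrinsics"]);d=E[:3,:3]@np.array([(uv[0]-im["cx"])/im["fx"],(uv[1]-im["cy"])/im["fy"],1.]);return E[:3,3],d/np.linalg.norm(d)
def proj(im,p):
    E=np.linalg.inv(np.array(im["extrinsics"]));q=E[:3,:3]@np.array(p)+E[:3,3];return np.array([im["fx"]*q[0]/q[2]+im["cx"],im["fy"]*q[1]/q[2]+im["cy"]])
def tri(r):
    A=sum(np.eye(3)-np.outer(d,d) for o,d in r);b=sum((np.eye(3)-np.outer(d,d))@o for o,d in r);return np.linalg.solve(A,b)
def save(im,name,box=None,scale=1):
    a=im["img"]
    if box: a=a[box[1]:box[3],box[0]:box[2]]
    cv2.imwrite("pics/"+name,cv2.resize(a[:,:,::-1],None,fx=scale,fy=scale,interpolation=cv2.INTER_CUBIC))
def down(th):  # tool z down; tool x at angle th, so y (closing) at th-90deg
    return [0,float(np.cos(th/2)),float(np.sin(th/2)),0]
E
python3 - <<'E'
from h import *
np.set_printoptions(precision=4,suppress=True)
o=ctrl.observe();print(o["t"],o["position"],o["tcp_rot"],o["ft_force"],ctrl.grasp_offset)
ims={c:ctrl.get_image(c) for c in("top","side")}
for c in ims: save(ims[c],c+"0.png"); print(c,ims[c]["extrinsics"],ims[c]["fx"])
Z=dict(grip=.079,hub_seat=.076,bore=.052,mill=0,jar=.06,knob=.142,stand=0,release_top=.078,dish=None,bottle=0)
for n,z in Z.items():
    rs=[]
    for c in ims:
        r=ctrl.place_of(c,n)
        for k in r[:2]: print(n,c,np.round(k["centre"],1),round(k["score"],2),pix2z(ims[c],k["centre"],z) if z is not None else "")
        if r: rs.append(ray(ims[c],r[0]["centre"]))
    if len(rs)==2: print("   tri",tri(rs))
E
```

```text
pics
0.0 [0.156  0.5271 0.2307] [-0.0001  0.1434  0.9897 -0.0006] [-0.4975 -0.5608  0.3596] 0.0187
top [[ 0.0149 -0.9979  0.0637  0.4673]
 [-0.9998 -0.0158 -0.0135  0.0037]
 [ 0.0144 -0.0635 -0.9979  1.4405]
 [ 0.      0.      0.      1.    ]] 476.63586113757674
side [[-0.9584 -0.1791  0.2221  0.3236]
 [-0.2847  0.5462 -0.7878  0.865 ]
 [ 0.0198 -0.8183 -0.5745  0.7415]
 [ 0.      0.      0.      1.    ]] 495.2575134748398
grip top [255.  198.2] 0.92 [0.6058 0.0502 0.079 ]
grip side [254.8 232.9] 0.67 [0.6021 0.0576 0.079 ]
   tri [0.6056 0.0502 0.0728]
hub_seat top [258.5 167. ] 0.79 [0.6967 0.0418 0.076 ]
hub_seat side [217.8 222.3] 0.59 [0.6948 0.0429 0.076 ]
hub_seat side [282.3 201.3] 0.23 [ 0.5804 -0.0832  0.076 ]
   tri [0.6962 0.0416 0.0749]
bore top [257.1 166.7] 0.91 [0.7016 0.0466 0.052 ]
bore side [217.7 232.1] 0.64 [0.6943 0.0479 0.052 ]
bore side [345.  177.5] 0.16 [ 0.4614 -0.2793  0.052 ]
   tri [0.6987 0.0457 0.0499]
mill top [262.4 171.5] 0.64 [0.6959 0.0318 0.    ]
mill top [366.4 254. ] 0.45 [ 0.45   -0.2865  0.    ]
mill side [219.5 246.1] 0.55 [0.6979 0.0348 0. 
[... 282 characters left out ...]
42 ]
knob side [344.9 178.4] 0.29 [ 0.4429 -0.1259  0.142 ]
   tri [ 0.459  -0.2875  0.1283]
stand top [364.4 256.4] 0.62 [ 0.4427 -0.2805  0.    ]
stand side [344.9 198.9] 0.77 [ 0.4522 -0.2555  0.    ]
stand side [299.1 347.1] 0.58 [0.445  0.2652 0.    ]
   tri [ 0.4488 -0.2829 -0.0172]
release_top top [297.7 208.1] 0.45 [ 0.5794 -0.0727  0.078 ]
release_top side [280.6 203.4] 0.67 [ 0.581  -0.0706  0.078 ]
   tri [ 0.5805 -0.0726  0.0767]
dish top [168.1 254.1] 0.56 
dish top [385.2 179.6] 0.46 
dish side [299.  342.7] 0.69 
   tri [0.4404 0.2991 0.0531]
bottle top [166.9 183.2] 0.87 [0.6551 0.3206 0.    ]
bottle side [181.3 338.6] 0.87 [0.6628 0.3127 0.    ]
   tri [0.6561 0.3194 0.0095]
```

View pics/top0.png

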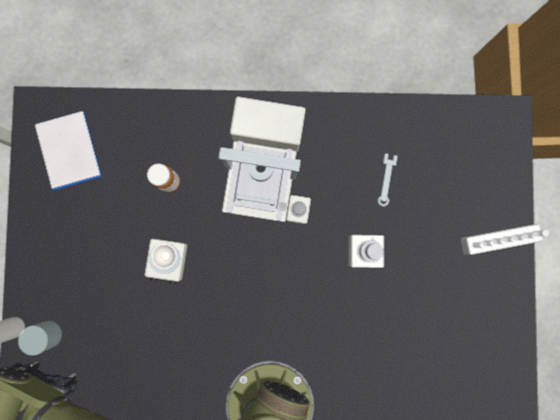

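View pics/side0.png

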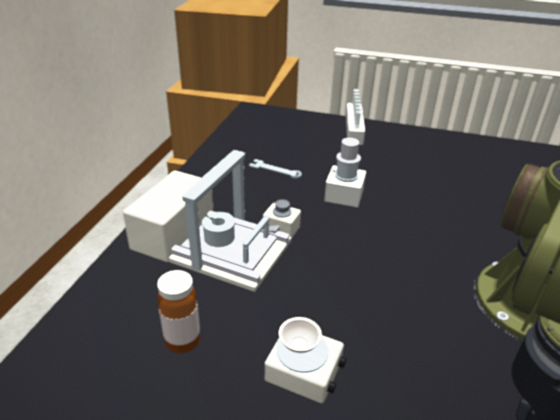

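```bash
python3 - <<'E'
from h import *
t=cv2.imread("pics/top0.png");s=cv2.imread("pics/side0.png")
f=lambda a,u,v,w,h,W,H:cv2.resize(a[v:v+h,u:u+w],(W,H),interpolation=cv2.INTER_CUBIC)
a=np.vstack([f(t,215,90,100,140,400,560)[:560]])
b=np.vstack([f(t,345,230,50,40,400,280)[:280],f(s,320,130,50,35,400,280)])
cv2.imwrite("pics/c0.png",np.hstack([a,b]))
E
```

```text
(no output)
```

View pics/c0.png

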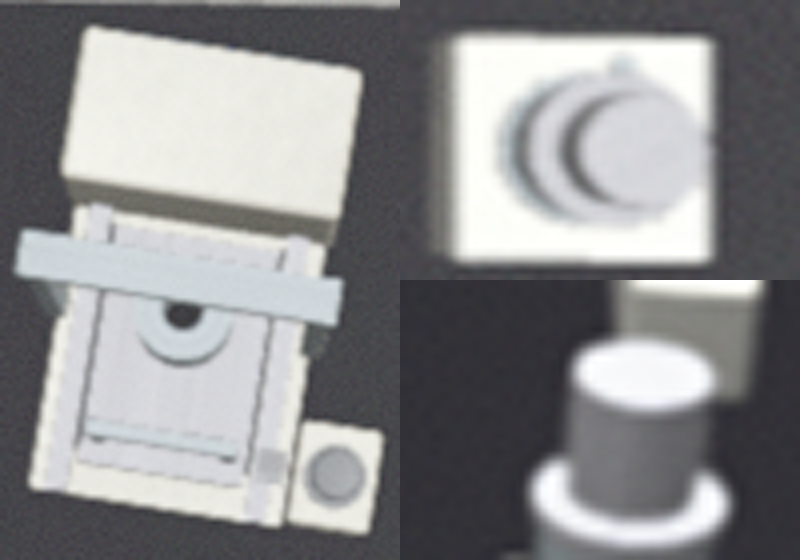

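```bash
python3 - <<'E'
from h import *
np.set_printoptions(precision=4,suppress=True)
im=ctrl.get_image("top")
P=lambda u,v,z:pix2z(im,(u,v),z)[:2]
TL,TR,BR,BL=[P(u,v,.204) for u,v in((220,147.5),(300.5,160),(299.5,171.25),(218.75,158.75))]
y=(TL+BL-TR-BR)/2;print("bridge c",(TL+TR+BR+BL)/4,"yaw",np.arctan2(-y[0],y[1]),np.linalg.norm(y))
g1,g2=P(237,195.5,.086),P(274.5,202.5,.086);y=g1-g2;print("grip",(g1+g2)/2,np.arctan2(-y[0],y[1]),np.linalg.norm(y))
print("btn",P(298.75,208.75,.078)," hub",P(260.75,167.5,.076))
h=[P(215+u/4,90+v/4,.11) for u,v in((85,28),(362,72),(337,215),(63,175))]
print("housing yaw",[np.arctan2(-(a-b)[0],(a-b)[1]) for a,b in((h[0],h[1]),(h[3],h[2]))])
k=P(375.,251.4,.164);l=P(373.1,239.3,.068);print("knob",k,"lug",l,l-k,np.arctan2(*(l-k)[::-1]))
side=ctrl.get_image("side")
print("side knobtop",pix2z(side,(320+245/8,130+95/8),.164)[:2])
q=ctrl.observe()["joint_positions"]
for p in ((.58,.05,.12),(.46,.05,.12),(.46,-.28,.25),(.5,.05,.25),(.58,-.075,.12)):
  for th in(-.13,-.13+np.pi/2,-.13-np.pi/2,np.pi-.13): 
    j=ctrl.ik(p,down(th)); print(p,round(th,2),j)
E
```

```text
bridge c [0.6954 0.0354] yaw -0.1378197126132746 0.213578694884826
grip [0.6028 0.0478] -0.16905879501930335 0.10881092197089895
btn [ 0.5775 -0.0758]  hub [0.6954 0.0353]
housing yaw [np.float64(-0.14103498478338336), np.float64(-0.12864814958548942)]
knob [ 0.4592 -0.2766] lug [ 0.4934 -0.2921] [ 0.0341 -0.0155] -0.4266236341349389
side knobtop [ 0.4563 -0.2699]
(0.58, 0.05, 0.12) -0.13 [ 0.0231  0.4814  1.5418 -0.      1.1184  1.7239]
(0.58, 0.05, 0.12) 1.44 [ 0.0231  0.4814  1.5418 -0.      1.1184  0.1531]
(0.58, 0.05, 0.12) -1.7 None
(0.58, 0.05, 0.12) 3.01 [ 0.0231  0.4814  1.5418 -0.      1.1184 -1.4177]
(0.46, 0.05, 0.12) -0.13 [ 0.0291  0.2401  1.8797 -0.      1.0217  1.7299]
(0.46, 0.05, 0.12) 1.44 [ 0.0291  0.2401  1.8797 -0.      1.0217  0.1591]
(0.46, 0.05, 0.12) -1.7 None
(0.46, 0.05, 0.12) 3.01 [ 0.0291  0.2401  1.8797 -0.      1.0217 -1.4117]
(0.46, -0.28, 0.25) -0.13 [-0.6148  0.2601  1.5278 -0.      1.3537  1.086 ]
(0.46, -0.28, 0.25) 1.44 [-0.6148  0.2601  1.5278 -0.      1.3537 -0.4848]
(0.46, -0.28, 0.25) -1.7 None
(0.46, -0.28, 0.25) 3.01 [-0.6148  0.2601  1.5278 -0.      1.3537 -2.0556]
(0.5, 0.05, 0.25) -0.13 [ 0.0268  0.1788  1.6267 -0.      1.3361  1.7276]
(0.5, 0.05, 0.25) 1.44 [ 0.0268  0.1788  1.6267 -0.      1.3361  0.1568]
(0.5, 0.05, 0.25) -1.7 None
(0.5, 0.05, 0.25) 3.01 [ 0.0268  0.1788  1.6267 -0.      1.3361 -1.414 ]
(0.58, -0.075, 0.12) -0.13 [-0.1912  0.4868  1.5336 -0.      1.1212  1.5096]
(0.58, -0.075, 0.12) 1.44 [-0.1912  0.4868  1.5336 -0.      1.1212 -0.0612]
(0.58, -0.075, 0.12) -1.7 None
(0.58, -0.075, 0.12) 3.01 [-0.1912  0.4868  1.5336 -0.      1.1212 -1.632 ]
```

```bash
python3 - <<'E'
from h import *
np.set_printoptions(precision=4,suppress=True)
yaw=-.137;mx=np.array([np.cos(yaw),np.sin(yaw),0]);o=lambda:ctrl.observe()
g=np.array([.603,.048,.061]);q=down(np.pi/2+yaw)
ctrl.gripper_to(.5)
ctrl.move_pose(g+[0,0,.09],q);print(o()["t"],o()["position"])
ctrl.servo_line(g,q,v=.12);print(o()["t"],o()["ft_force"])
ctrl.gripper_to(0,40);s=o();print(s["t"],s["position"],s["opening"],s["gripper_force"],s["ft_force"])
p=np.array(s["position"])
ctrl.servo_line(p-mx*.130,q,v=.1);print(o()["ft_force"])
ctrl.servo_line(p-mx*.1435,q,v=.03);s=o();print(s["t"],s["position"],s["ft_force"],s["opening"])
ctrl.servo_line(p-mx*.139,q,v=.03);s=o();print(s["t"],s["position"],s["ft_force"],s["opening"])
ctrl.gripper_to(.5);s=o();print(s["t"],s["ft_force"])
ctrl.servo_line(p-mx*.139+[0,0,.1],q,v=.2)
ctrl.move_pose([.4592,-.2766,.26],down(-.43+np.pi/2))
s=o();print(s["t"],s["position"])
for c in("top","side"):
    im=ctrl.get_image(c);save(im,c+"1.png")
    for n,z in(("hub_seat",.076),("bore",.052),("grip",.079),("release_top",.078)):
        for k in ctrl.place_of(c,n)[:1]:print(c,n,k["centre"],k["score"],pix2z(im,k["centre"],z))
    u=proj(im,[.5587,.0542,.076]).astype(int);print(u)
    b=[u[0]-30,u[1]-40,u[0]+30,u[1]+40];save(im,c+"1c.png",b,6)
a=[cv2.imread(f"pics/{c}1c.png") for c in("top","side")];cv2.imwrite("pics/c1.png",np.hstack(a))
E
```

```text
4.0417 [0.6029 0.0489 0.1512]
4.9417 [-0.6677 -0.5779  0.492 ]
5.3167 [0.6026 0.0481 0.0618] 0.1372548101437971 39.55095648765564 [-7.4745  0.8548  7.3544]
[ 6.9644  9.6838 -7.6159]
7.375 [0.4609 0.0687 0.0618] [ 6.823  9.961 -8.273] 0.1299821723131494
7.675 [0.4656 0.068  0.0618] [ 7.452   9.9815 -8.0173] 0.12985577093642586
8.0833 [0.2058 0.8157 0.3277]
10.075 [ 0.4595 -0.2757  0.2594]
top hub_seat [252.0, 216.9] 0.66 [0.5521 0.0579 0.076 ]
top bore [253.1, 214.4] 0.83 [0.561  0.0558 0.052 ]
top grip [247.0, 245.8] 0.71 [0.4692 0.0705 0.079 ]
top release_top [295.4, 208.2] 0.52 [ 0.579  -0.0661  0.078 ]
[253 214]
side hub_seat [275.2, 238.3] 0.7 [0.5554 0.0583 0.076 ]
side bore [271.9, 246.6] 0.57 [0.5622 0.0594 0.052 ]
side grip [310.6, 248.3] 0.69 [0.474  0.0713 0.079 ]
side release_top [284.3, 202.1] 0.77 [ 0.5741 -0.0786  0.078 ]
[274 236]
```

View pics/c1.png

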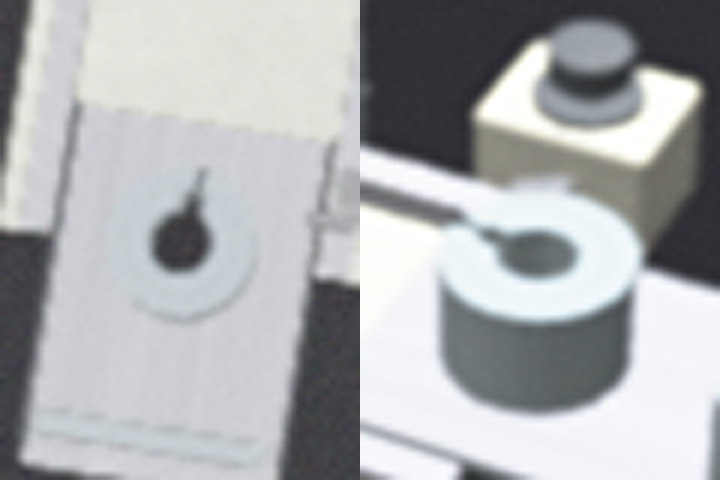

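```bash
python3 - <<'E'
from h import *
np.set_printoptions(precision=4,suppress=True)
im=ctrl.get_image("top");sd=ctrl.get_image("side")
for i,a,b in((im,(253,214.2),(256.8,202.7)),(sd,(274,238.2),(263.2,233))):
    A,B=pix2z(i,a,.076),pix2z(i,b,.076);d=B-A;print("hub",A,"keyway",np.arctan2(d[1],d[0]),np.linalg.norm(d))
o=lambda:ctrl.observe()
def rep(m):
    s=o();print(m,round(s["t"],2),s["position"],s["ft_force"],round(s["opening"],3),round(s["gripper_force"],1))
th=np.pi/2-.43;k=np.array([.459,-.276,.123])
ctrl.gripper_to(.85)
ctrl.move_pose(k+[0,0,.07],down(th-np.pi/2));ctrl.servo_line(k,v=.12);rep("at")
ctrl.gripper_to(0,20);rep("g1")
ctrl.gripper_to(.8);ctrl.servo_line(k,down(th),v=.1);rep("rot")
ctrl.gripper_to(0,20);rep("g2")
ctrl.gripper_to(0,70);rep("g2b")
ctrl.servo_line(k+[0,0,.1],v=.12);rep("lift")
ctrl.servo_line([.5575,.0555,.226],down(th),v=.2);ctrl.sleep(.3);rep("hover")
im=ctrl.get_image("side");save(im,"side2.png",[205,110,345,285],3.4)
E
```

```text
hub [0.5599 0.0552 0.076 ] keyway -0.3003658487240191 0.03483755854414305
hub [0.558  0.0588 0.076 ] keyway -0.3516215438908056 0.02961534423174613
at 13.21 [ 0.4593 -0.2762  0.1237] [-0.3404 -0.2187  0.5011] 0.848 0.0
g1 13.57 [ 0.4592 -0.2763  0.1238] [-1.501   0.3532  6.2406] 0.511 20.5
rot 15.65 [ 0.459 -0.276  0.123] [ 0.1433  0.7273 -0.3913] 0.799 0.0
g2 15.98 [ 0.4591 -0.2761  0.1231] [ 1.776  -0.3121  0.486 ] 0.512 24.8
g2b 16.2 [ 0.4592 -0.2761  0.1233] [ 0.9392 -0.3146  4.0696] 0.5 70.3
lift 17.18 [ 0.4587 -0.2758  0.222 ] [ 0.4165 -0.0978 -6.1219] 0.496 71.6
hover 19.37 [0.5575 0.0553 0.226 ] [ 0.9794  0.5295 -5.5623] 0.501 71.6
```

View pics/side2.png

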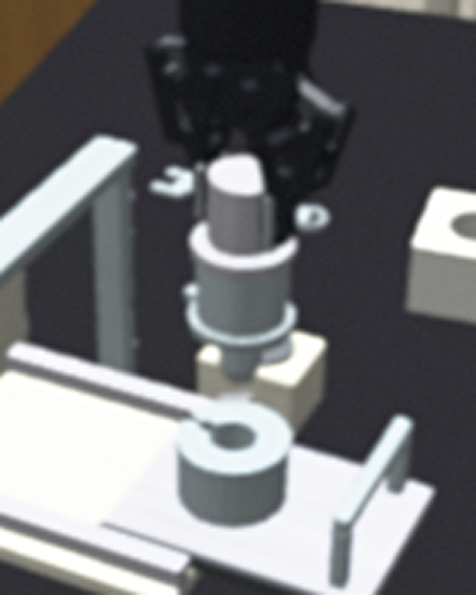

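```bash
python3 - <<'E'
from h import *
np.set_printoptions(precision=1,suppress=True)
im=ctrl.get_image("side");f=lambda p:(proj(im,p)-[205,110])*3.4
j=np.array([.5575,.0553,.1627])
for n,dz in(("tip",-.04),("sh_top",.008),("lidtop",.06)):print(n,f(j+[0,0,dz]))
print("knobtop",f(j+[0,0,.104]))
for y in(-.7,-.55,-.43,-.3,-.15,0):print("lug",y,f(j+[.041*np.cos(y),.041*np.sin(y),.006]))
c=np.array([.559,.0555,.076])
print("hub",f(c))
for y in(-.45,-.3,-.15):print("kw",y,f(c+[.034*np.cos(y),.034*np.sin(y),0]))
E
```

```text
tip [238.1 373.6]
sh_top [239.5 309.6]
lidtop [241.  236.2]
knobtop [242.3 170.6]
lug -0.7 [203.4 280.8]
lug -0.55 [195.4 284. ]
lug -0.43 [189.7 287. ]
lug -0.3 [184.2 290.7]
lug -0.15 [179.  295.4]
lug 0 [175.1 300.6]
hub [234.6 432.5]
kw -0.45 [196. 410.]
kw -0.3 [191.  413.7]
kw -0.15 [186.9 417.8]
```

```bash
cat >> h.py <<'E'
def F():
    s=ctrl.observe();return np.array(s["ft_force"]),np.array(s["position"]),s["t"],np.array(s["wrist_torque"])
E
python3 - <<'E'
from h import *
np.set_printoptions(precision=4,suppress=True)
th=np.pi/2-.43+.08
c=np.array([.559,.056]);f0=F()[0]
ctrl.servo_line([*c,.181],down(th),v=.12);f0=F()[0];print(f0,F()[2])
z=.181
while z>.1655:
    z-=.003;ctrl.servo_line([*c,z],down(th),v=.06)
    f,p,t,m=F();d=f-f0;print(round(t,2),p,d)
    if d[2]>12: break
    if np.hypot(*d[:2])>3: c=c+d[:2]/np.hypot(*d[:2])*.0006
print(c)
E
```

```text
[ 0.075  -0.0391 -4.6276] 19.9917
20.24 [0.5591 0.056  0.1784] [ 0.0088 -0.6896 -1.2968]
20.49 [0.5589 0.056  0.1749] [-0.6472  0.548  -0.2717]
20.74 [0.5589 0.056  0.1718] [ 0.4165 -0.1434 -0.4143]
20.99 [0.5589 0.056  0.1688] [-1.2444  0.1929 -0.5393]
21.24 [0.5589 0.056  0.1658] [-0.1174 -0.5839  0.2878]
21.49 [0.5589 0.0561 0.1628] [-0.2067  1.0712 -1.944 ]
[0.559 0.056]
```

```bash
python3 - <<'E'
from h import *
np.set_printoptions(precision=4,suppress=True)
t0=th=np.pi/2-.43+.08
c=np.array([.559,.056]);f0=F()[0];z=.1628
offs=[0]+[s*k*.05 for k in range(1,7) for s in(1,-1)];i=0
while z>.1395 and F()[2]<40:
    z-=.002;ctrl.servo_line([*c,z],down(th),v=.05)
    f,p,t,m=F();d=f-f0;print(round(t,2),round(th-t0,2),p,d,m)
    if np.hypot(*d[:2])>4: c=c+d[:2]/np.hypot(*d[:2])*.0005
    if d[2]>7:
        if z<.156: z+=.002;print("stuck deep");break
        # hold light press and rotate
        while F()[0][2]-f0[2]>12: z+=.0005;ctrl.servo_line([*c,z],down(th),v=.05)
        z+=.002-.002
        while i+1<len(offs):
            i+=1;th=t0+offs[i];ctrl.servo_line([*c,z],down(th),v=.03)
            f,p,t,m=F();print(" rot",round(t,2),round(offs[i],2),p,f-f0,m)
            if f[2]-f0[2]<4: break
        else: break
print(c,th,z)
E
```

```text
21.74 0.0 [0.559  0.0561 0.1607] [-0.1342  0.0927  1.1585] [ 0.2269 -0.0012  0.0107]
21.99 0.0 [0.559  0.056  0.1587] [0.1263 0.0454 0.3144] [ 0.2404 -0.0665  0.0381]
22.24 0.0 [0.5589 0.056  0.1566] [0.8778 1.0752 1.3535] [ 0.2631 -0.0969  0.026 ]
22.49 0.0 [0.5589 0.056  0.1546] [-0.0252  0.1035  0.0829] [ 0.3047 -0.0894  0.0092]
22.74 0.0 [0.5589 0.056  0.1526] [ 1.3601 -0.3454  0.8579] [ 0.3023 -0.0899  0.0175]
22.99 0.0 [0.5589 0.056  0.1506] [ 0.8012  0.7999 -0.4566] [ 0.2933 -0.1186  0.0356]
23.24 0.0 [0.559  0.056  0.1486] [0.5691 0.9046 1.1551] [ 0.3797 -0.1429  0.0424]
23.49 0.0 [0.5589 0.056  0.1466] [1.2098 0.0653 0.2569] [ 0.2981 -0.1443  0.024 ]
23.74 0.0 [0.559  0.056  0.1446] [ 0.9533  0.9017 -0.5081] [ 0.3621 -0.1473  0.0356]
23.99 0.0 [0.559  0.056  0.1426] [0.6151 0.4328 0.0852] [ 0.3401 -0.1347  0.0401]
24.24 0.0 [0.5589 0.056  0.1406] [0.7365 0.3025 0.6104] [ 0.3967 -0.1586  0.0694]
24.49 0.0 [0.5593 0.056  0.1393] [ 0.2794 -0.59    6.9677] [ 0.3539  0.0875 -0.02  ]
[0.559 0.056] 1.2207963267948967 0.13879999999999998
```

```bash
python3 - <<'E'
from h import *
np.set_printoptions(precision=4,suppress=True)
p=F()[1]
ctrl.gripper_to(.85);ctrl.servo_line(p+[0,0,.09],v=.15);ctrl.gripper_to(0)
b=np.array([.5775,-.0755]);q=down(np.pi/2-.137)
ctrl.servo_line([*b,.18],q,v=.2);print(F()[:3])
im=ctrl.get_image("side");save(im,"side3.png",[205,110,345,285],3.4)
for n,z in(("jar",.076),("knob",.158)):
    for k in ctrl.place_of("side",n)[:1]:print(n,k["score"],pix2z(im,k["centre"],z))
E
```

```text
(array([ 0.0191, -0.8749, -1.3034]), array([ 0.5776, -0.0749,  0.1803]), 27.1833)
jar 0.77 [0.5563 0.0673 0.076 ]
```

View pics/side3.png

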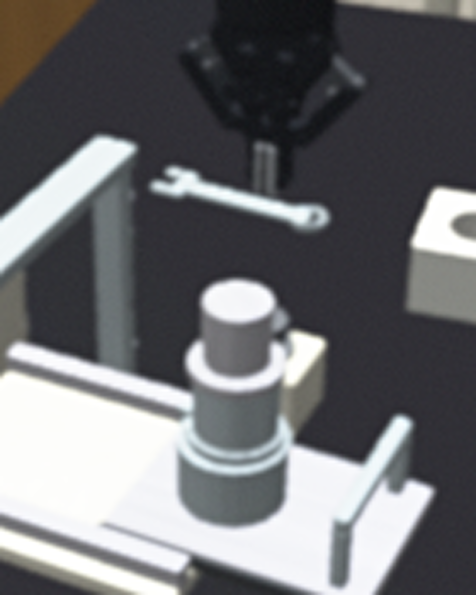

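The jar sits flush: the shoulder (about 235,440) rests on the hub and the knob stands upright. Next is the button.

```bash
python3 - <<'E'
from h import *
np.set_printoptions(precision=4,suppress=True)
b=np.array([.5775,-.0755]);f0=F()[0]
ctrl.servo_line([*b,.085],v=.12)
z=.082
while z>.060:
    ctrl.servo_line([*b,z],v=.05);f,p,t,m=F();print(round(t,2),p,f-f0)
    if f[2]-f0[2]>15: break
    z-=.002
ctrl.sleep(.2);ctrl.servo_line([*b,.2],v=.15);ctrl.move_pose([.40,-.15,.25],down(np.pi/2-.137));ctrl.sleep(1.5)
print(F()[2])
im=ctrl.get_image("side");save(im,"side4.png",[130,90,350,300],2.7)
E
```

```text
28.52 [ 0.5776 -0.0755  0.0822] [ 0.944  -0.1167 -0.0341]
28.77 [ 0.5775 -0.0755  0.0799] [ 0.3464 -0.6232  0.1336]
29.02 [ 0.5776 -0.0755  0.078 ] [ 0.832  -0.1118 -0.8093]
29.27 [ 0.5773 -0.0755  0.0757] [ 1.0229 -0.9111 -0.3543]
29.52 [ 0.5774 -0.0755  0.0737] [ 1.6508 -0.6624 -0.364 ]
29.77 [ 0.5776 -0.0756  0.0722] [-0.0848  0.1456  3.7856]
30.02 [ 0.5776 -0.0756  0.0701] [ 0.5532 -0.519   4.757 ]
30.27 [ 0.5777 -0.0755  0.0682] [ 0.553  -0.9353  5.8213]
30.52 [ 0.5778 -0.0756  0.0678] [-8.3784  1.9167 22.3686]
34.0833
```

View pics/side4.png

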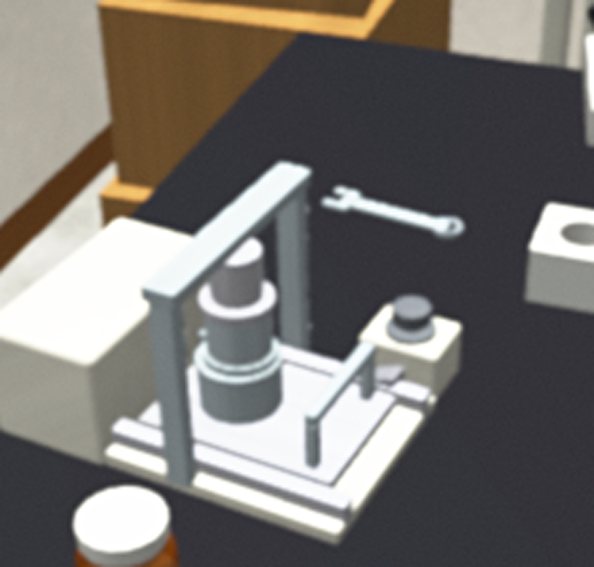

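The carriage looks home: the grip bar is near (257,233), against (255,233) at the start, and the jar stands under the bridge. One pixel comparison before I hand in.

```bash
python3 - <<'E'
from h import *
a=cv2.imread("pics/side0.png");b=ctrl.get_image("side")["img"][:,:,::-1]
g=lambda i:np.float32(cv2.cvtColor(np.ascontiguousarray(i[215:275,235:275]),cv2.COLOR_BGR2GRAY))
print(cv2.phaseCorrelate(g(a),g(b)),np.abs(g(a)-g(b)).mean())
s=cv2.phaseCorrelate(g(a),g(b))[0]
if np.hypot(*s)<.7: print(ctrl.finish_job())
E
```

```text
((-0.0009653484523148848, -0.056064321886580615), 1.0014901236693063) 2.7195833
the job is handed in; nothing more can be done
None
```

The job is handed in at about 34 s. The carriage ran back home (its grip bar is within 0.1 pixel of its starting position) with the jar seated and upright under the bridge, and I did not touch the dish, bottle or wrench.

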